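# Unlock and switch on the fittings counter with its rail key

### The job

Switch on the fittings counter: pull the T-handled key up out of its sprung clip on the key rail, put it fully home in the console's key switch, and only then turn it clockwise (seen from above) as far as it goes, so the T-bar lies in line with the ON rib. Leave the key standing fully home in the switch at ON, and leave the round-knobbed pin in its clip and the pan and spool where they are.

Things in the scene. Friction and masses are not known exactly. Their poses are not given: they have to be found in the camera images.
- key: Loose steel key, upright, 94 mm long, 0.12 kg. Origin: centre of its foot; z up the shank, x along T-bar and bit. Bit: blade 16 (x) by 5 (y) mm, up to 12 mm, lower edges rounded 1.5 mm. Shank 10 mm dia.; coned collar 16 mm dia. from 23 to 43 mm up. T-bar 50 (x) by 10 (y) by 22 mm, from 72 to 94 mm up; grip it across its 10 mm. Both ways round are alike.
- rail: Fixed steel key rail, base 60 (x) by 180 (y) by 6 mm. Origin: centre of its underside. Two clips at y = -50 and +50 mm, cheeks to 61 mm high; either may hold the key, its foot 6 mm up. Sprung balls above the collar give way to a straight upward pull of some 5 to 10 N within the first 15 mm, then spring the collar out; the foot is clear of the clip 65 mm above the bench.
- lock (a point): Centre of the mouth of the key switch on the console, on its vertical turning axis, 55 mm above the bench; axes as the console's, z up. A steel funnel, 26 mm wide, narrows over 4 mm to a fixed round bore 18 mm wide and 6 mm deep; the turning barrel lies below. The key is fully home with its foot 23 mm below this point.
- keyway (a point): Centre of the barrel's brass face, 10 mm below the mouth; axes as the console's (they do not turn with it). Its keyway is 17.4 by 6.2 mm, 13 mm deep; its start angle is not reported: the long way lies within 0.8 rad either side of this x axis. Rest the bit on the face with a few N and swing it until it drops in; over about 30 N may drag the barrel round.
- on_rib (a point): Middle of the ON rib on the deck, 42 mm to the -y side of the lock, 4 by 24 mm, 3 mm high, pointing at the lock. The barrel turns stiffly (0.2 N m) and stays where left; clockwise from above it stops 1.6 rad past the console's x axis, which is ON (T-bar along y, in line with the rib); the other way it stops at 0.95 rad. The key has about 0.1 rad of play in it.
- console: Fixed grey console of the fittings counter, 160 (x) by 200 (y) mm; deck 50 mm high, behind it (+x) a raised strip with display, 80 mm high. Origin on the bench; the lock is at (-30, 0) mm from it. A black bowl 200 mm wide, 95 mm high, stands behind it at x = 185 mm.
- pin: Steel pin 94 mm long, with a round knob 28 mm wide instead of a T-bar, standing in the rail's other clip. Origin: centre of its foot. Bystander: leave it in its clip.
- pan: Round black pan, 150 mm wide, 35 mm high, origin under its centre. Bystander.
- spool: Brass spool, 40 mm wide, 34 mm high, standing, origin under its centre. Bystander.
Not all that is in view belongs to the job. Leave any green look-alike of the key alone. What is shaped like the rail but red is not meant.

How it is judged (in metres and radians):
On the way, in this order (a step that is already met when the one before it is completed fails the run):
1. the key is lifted clear of its clip (z of key in the frame of rail above 0.063 m), for 0.1 s.
2. the key is fully home in the keyway, not yet turned (z of key in the frame of lock below -0.019 m and horizontal distance between key and lock below 0.004 m and angle between the x axis of key and the x axis of lock, either way round below 1.1 rad), for 0.1 s.
At the end, for the whole second after the job is handed in: The key stands in the switch, upright (within 0.15 rad), its foot at least 19 mm below the lock's mouth and within 4 mm of its axis, its T-bar within 0.17 rad of the lock's y axis (ON), at rest; the pin is within 15 mm and the pan and spool within 30 mm of where they began (z of key in the frame of lock below -0.019 m and horizontal distance between key and lock below 0.004 m and angle between key's own z axis and vertical below 0.15 rad and angle between the x axis of key and the y axis of lock, either way round below 0.17 rad and linear speed of key below 0.02 m/s and distance of pin from where it was at the start of the episode below 0.015 m and distance of each of pan, spool from where it was at the start of the episode below 0.03 m); the robot touches nothing.
It fails at once if the round-knobbed pin is pulled up in its clip or knocked (distance of pin from where it was at the start of the episode above 0.015 m).
It fails at once if the pan or spool is pushed away (distance of any of pan, spool from where it was at the start of the episode above 0.03 m).
It also fails if it takes over 72 s, if anything falls off the work surface, if the arm or the gripper's body presses on something with over 40 N, if the wrist force passes 120 N, or if a joint passes its speed limit or range.

### The arm

A 7-joint arm with a two-finger parallel gripper is mounted at the origin on the work surface. World frame = base frame: x ahead of the robot, y to its left, z up, the work surface at z = 0. Lengths are in mm, angles in degrees, forces in N, time in s.
With the tool pointing down it reaches from about 425 to 875 mm from the base axis. Payload 4.7 kg.
Tool frame: the origin (TCP) lies midway between the tips of the shut fingers; the grasp point (between the pads) lies 19 mm behind it; z points along the fingers, y is the line along which they close (so a half turn about z gives the same grasp; the last joint's range is limited). The gripper opens to 87 mm and grips with 3 to 60 N. Pads are 19 mm wide; open, the fingers measure 117 mm over their backs; the gripper's body (75 mm by 190 mm) begins 51 mm behind the grasp point.
Start: joints at [-74.593, 18.392, -4.016, 83.108, 1.295, 78.541, -3.26], TCP at [163.861, 629.027, 222.587] pointing down, gripper open.
Joint ranges: [-163.93, 163.93], [-17.29, 119.83], [-79.2, 71.16], [3.27, 140.29], [-89.18, 269.18], [5.43, 117.66], [-154.24, 154.24]. Speed limits (degrees/s): [147.25, 147.25, 180, 180, 180, 180, 180].

### API

Orientations are given as a 3x3 rotation matrix whose columns are the frame's x, y, z axes.
In Python, from plant import arm gives the robot as it stands.
- The arm moves only by the tool step_arm, never from a script. Its argument "rows" is a list of rows, each an object of numbers: "dx", "dy", "dz": the shift along the world's x, y, z in mm; "wx", "wy", "wz": the turn, a rotation vector about the world's x, y, z in rad; "grip": the closure, from 0 (fully open) to 1 (shut). A call has 1 to 12 rows; each row is the pose to reach, as a shift and turn from the pose commanded when the call began; what a row does not reach only later rows make up. A row lasts 1/12 s, in which the tool goes at most 41.7 mm and 7.16 degrees, less where a joint would pass 70% of its speed; a pose out of reach is approached as far as the arm can. A call with a gripper value outside its range is refused whole. The fingers move at their own pace and stop on an object; "force" is the grip in N (left out, the last holds). Time passes only in rows, so rows that repeat a pose let the fingers close. It gives the time, the measured TCP pose, the force, the opening and the grip force at its end, in the units of the state.
- arm.observe(): the state, without advancing time (a new reading comes with each control period).
- arm.snapshot(name): name is "scene" or "top" or "wrist"; returns a dict with "frame" (400x640x3 uint8, red, green, blue), "fx", "fy", "cx", "cy" (pixels), "R" (3x3) and "t" (3): a world point X has camera coordinates R X + t; the wrist camera has in their place "hand_eye" (4x4, takes a point from camera to tool coordinates, whose origin is the TCP and whose axes are the flange's). Camera axes: x right, y down, z forward; pixel columns grow to the right and rows downward; lengths in mm; the calibration is good to about 2 mm. A picture is of the moment at which its call begins: read the wrist's pose just before it. There is no depth.
- arm.hand_in(): hands the job in; it is judged then, once.
The state is a dict: "t": time; "q": joint angles; "qvel": joint speeds; "joint_torque": joint torques, N m; "ee_pos": TCP position; "tcp_rot": TCP orientation; "wrist_force": force on the tool from outside, world axes, zero at the start; "torque": the same for the moment, N m; "width": opening from 0.0 (shut) to 1.0 (fully open); "gripper_force": force on a finger pad.
Only numpy, scipy, OpenCV 4.12 (cv2) and the standard library are available. Lean on these libraries where they do the work, as an engineer would, in place of code of your own. Each camera call takes 0.05 s, during which the arm holds its last target. There are 200 camera calls.

## Working session

There is one attempt and no reset: what is moved stays moved. The work goes in short steps, Python scripts to look and compute and a tool call to move; the robot and the scene stay as the last step left them, time stands still between calls to the robot, and variables do not carry over. Pictures are saved under pics/ and viewed, at most 10 in all, crops included, and the job is handed in when it is done.

Besides the shell and the picture viewer there is one more tool, called after "Call:" by a JSON object that holds its "op" and its "data". step_arm: Moves the arm, as the interface text tells. Its arguments: {"type":"object","properties":{"rows":{"type":"array","items":{"type":"object","properties":{"dx":{"type":"number"},"dy":{"type":"number"},"dz":{"type":"number"},"wx":{"type":"number"},"wy":{"type":"number"},"wz":{"type":"number"},"grip":{"type":"number"}}}},"force":{"type":"number"}},"required":["rows"]}

```bash
ls; mkdir -p pics
cat > h.py <<'E'
import numpy as np, cv2
from plant import arm
def snap(n,save=None):
    s=arm.snapshot(n)
    if save: cv2.imwrite('pics/'+save,cv2.cvtColor(s['frame'],cv2.COLOR_RGB2BGR))
    return s
def cam(s,o=None):
    if 'R' in s: R=np.array(s['R']);t=np.array(s['t']); return R.T,-R.T@t
    H=np.array(s['hand_eye']);Rt=np.array(o['tcp_rot']);p=np.array(o['ee_pos'])
    return Rt@H[:3,:3],Rt@H[:3,3]+p
def ray(s,u,v,z,o=None):
    R,c=cam(s,o);d=R@np.array([(u-s['cx'])/s['fx'],(v-s['cy'])/s['fy'],1]);return c+d*(z-c[2])/d[2]
def proj(s,X,o=None):
    R,c=cam(s,o);x=R.T@(np.array(X)-c);return s['fx']*x[0]/x[2]+s['cx'],s['fy']*x[1]/x[2]+s['cy']
E
python3 - <<'E'
from h import *
o=arm.observe();print(o)
s=snap('top','top0.png');print({k:v for k,v in s.items() if k!='frame'})
s2=snap('scene','sc0.png');print({k:v for k,v in s2.items() if k!='frame'})
a=np.vstack([s['frame'],s2['frame']])
E
```

```text
pics
{'t': 0.0, 'q': array([-74.5925555 ,  18.44124147,  -4.01386609,  83.17442109,
         1.29503703,  78.54238847,  -3.25887626]), 'qvel': array([ 0.06461565, -0.03981125, -0.0955315 ,  0.06103485,  0.10012963,
        0.04690672, -0.04541759]), 'joint_torque': array([ 5.05238149e-04, -4.91290605e+01, -4.03340813e-01, -3.12524414e+01,
       -6.37893146e-02,  4.37620562e-02,  1.81438586e-04]), 'ee_pos': array([163.76661709, 628.45110248, 221.44079282]), 'tcp_rot': array([[-9.67717310e-01,  2.52037808e-01, -3.88838536e-04],
       [ 2.52038083e-01,  9.67715385e-01, -1.93333171e-03],
       [-1.10987651e-04, -1.96892068e-03, -9.99998056e-01]]), 'wrist_force': array([ 1.11814014, -0.06138628, -0.10500303]), 'torque': array([ 0.005665  ,  0.00093565, -0.00239866]), 'gripper_force': 0.0, 'width': 0.9998487752162281}
{'fx': 470.0171533756744, 'fy': 470.0171533756744, 'cx': 329.10599383384175, 'cy': 199.33397590553133, 'R': array([[-4.96793138e-04, -9.99999767e-01,  4.68360529e-04],
       [-9.96338667e-01,  4.54932770e-04, -8.54930042e-02],
       [ 8.54927712e-02, -5.09118043e-04, -9.96338661e-01]]), 't': array([ -99.84344653,  509.05984815, 1199.383329  ])}
{'fx': 409.50258156848156, 'fy': 409.50258156848156, 'cx': 321.3867696114192, 'cy': 204.07382921215682, 'R': array([[-8.99013685e-01,  4.37920533e-01,  4.00439963e-05],
       [ 2.61439386e-01,  5.36786223e-01, -8.02190749e-01],
       [-3.51317296e-01, -7.21169992e-01, -5.97067835e-01]]), 't': array([ 488.27366542,  -20.32404359, 1030.3210978 ])}
```

View pics/top0.png

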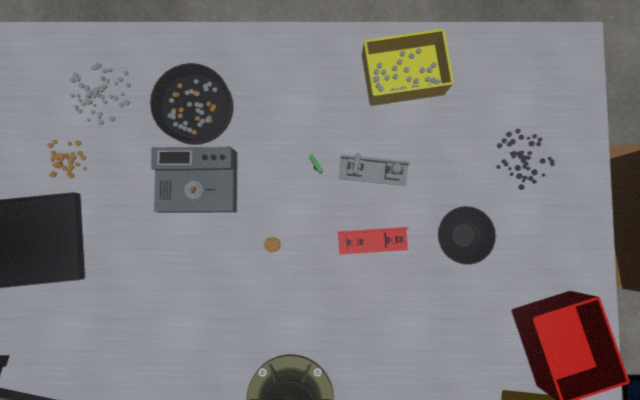

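View pics/sc0.png

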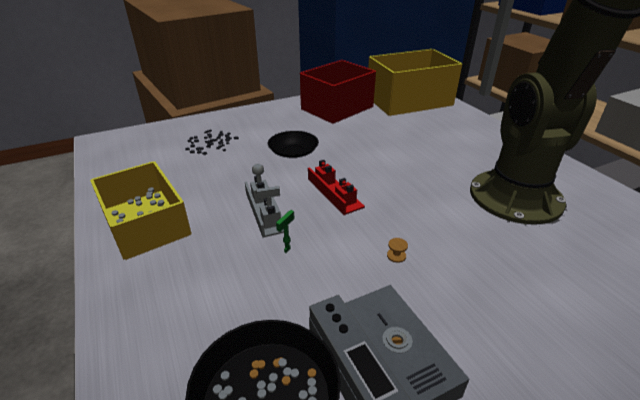

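Top view: key in the left clip (~355,163), pin in the right clip (~396,170), green look-alike at (315,163), console with lock at ~(194,189) and rib at ~(210,190), spool at (272,244). Next, enlarged crops.

Run:
```python
from h import *
t=cv2.imread('pics/top0.png');c=cv2.imread('pics/sc0.png')
a=cv2.resize(t[140:200,330:420],None,fx=4.4,fy=4.4,interpolation=3)
b=cv2.resize(t[140:220,145:245],None,fx=3.9,fy=3.9,interpolation=3)
d=cv2.resize(c[150:250,230:330],None,fx=2.8,fy=2.8,interpolation=3)
e=cv2.resize(c[285:385,320:420],None,fx=2.8,fy=2.8,interpolation=3)
W=np.zeros((600,800,3),np.uint8)
for im,(y,x) in [(a,(0,0)),(b,(0,400)),(d,(314,0)),(e,(314,400))]: W[y:y+im.shape[0],x:x+im.shape[1]]=im[:600-y,:800-x]
cv2.imwrite('pics/crop.png',W)
```

```text
(no output)
```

View pics/crop.png

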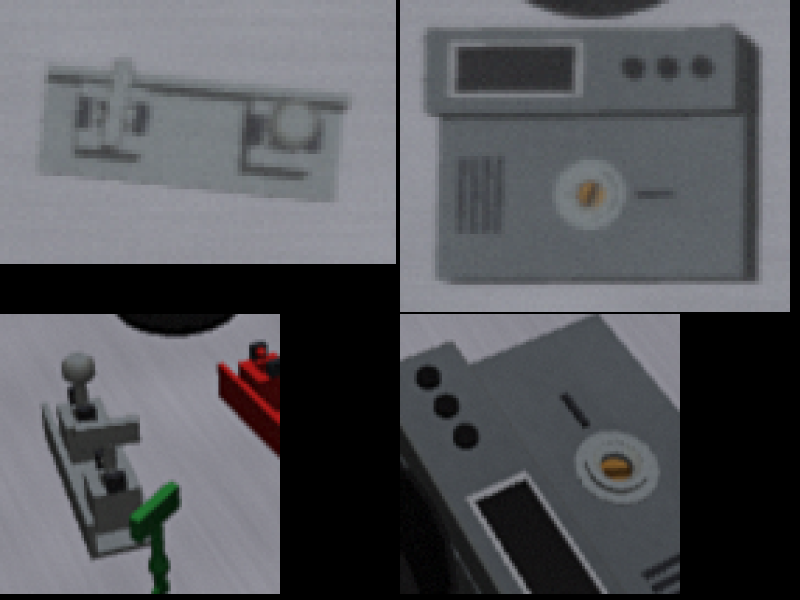

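Run:
```python
from h import *
s=snap('top')
f=lambda u,v,z:ray(s,u,v,z).round(1)
c=lambda x,y,ox,oy,k:(ox+x/k-.5,oy+y/k-.5)
A=f(*c(122,60,330,140,4.4),100);B=f(*c(115,150,330,140,4.4),100)
print('Tbar ends',A,B,'len',np.linalg.norm(A-B),'mid',(A+B)/2,'ang',np.degrees(np.arctan2(*(A-B)[1::-1])))
# rail base corners z=6
P=[f(*c(x,y,330,140,4.4),6) for x,y in [(40,175),(333,202),(348,98),(48,66)]];print('rail',P,[np.linalg.norm(P[i]-P[i-1]) for i in range(4)])
print('lock',f(*c(590,195,145-400/3.9,140,3.9),50),'rib',f(*c(655,194,145-400/3.9,140,3.9),52))
Q=[f(*c(x,y,145-400/3.9,140,3.9),50) for x,y in [(437,280),(745,280),(745,115),(440,115)]];print('deck',Q)
hsv=cv2.cvtColor(s['frame'],cv2.COLOR_RGB2HSV)
m=cv2.inRange(hsv,(45,100,30),(80,255,255));ys,xs=np.nonzero(m);print('green',f(xs.mean(),ys.mean(),90))
m=cv2.inRange(hsv,(10,90,60),(25,255,255));m[:,:260]=0;m[:,290:]=0;m[:220]=0;m[260:]=0;ys,xs=np.nonzero(m);print('spool',f(xs.mean(),ys.mean(),34))
```

```text
Tbar ends [ 616.  -169.1  100. ] [ 565.4 -164.9  100. ] len 50.774009099144436 mid [ 590.7 -167.   100. ] ang -4.744899205456482
rail [array([ 563.5, -125.2,    6. ]), array([ 547.2, -300.9,    6. ]), array([ 610.2, -310.8,    6. ]), array([ 629.8, -130.1,    6. ])] [np.float64(66.48082430295216), np.float64(176.45447004822518), np.float64(63.773113457004754), np.float64(181.75986905805144)]
lock [531.8 245.4  50. ] rib [532.3 202.5  52. ]
deck [array([476.4, 343.4,  50. ]), array([476.3, 143.4,  50. ]), array([584.4, 145.2,  50. ]), array([584.5, 344.8,  50. ])]
green [591.5 -66.6  90. ]
spool [393.2  46.2  34. ]
```

Call:
{"op": "step_arm", "data": {"rows": [{"dx": 368, "dy": -383, "dz": 9, "wz": 0.23, "grip": 0.4}, {"dx": 368, "dy": -383, "dz": 9, "wz": 0.23, "grip": 0.4}, {"dx": 368, "dy": -383, "dz": 9, "wz": 0.23, "grip": 0.4}, {"dx": 368, "dy": -383, "dz": 9, "wz": 0.23, "grip": 0.4}, {"dx": 368, "dy": -383, "dz": 9, "wz": 0.23, "grip": 0.4}, {"dx": 368, "dy": -383, "dz": 9, "wz": 0.23, "grip": 0.4}, {"dx": 368, "dy": -383, "dz": 9, "wz": 0.23, "grip": 0.4}, {"dx": 368, "dy": -383, "dz": 9, "wz": 0.23, "grip": 0.4}, {"dx": 368, "dy": -383, "dz": 9, "wz": 0.23, "grip": 0.4}, {"dx": 368, "dy": -383, "dz": 9, "wz": 0.23, "grip": 0.4}, {"dx": 368, "dy": -383, "dz": 9, "wz": 0.23, "grip": 0.4}, {"dx": 368, "dy": -383, "dz": 9, "wz": 0.23, "grip": 0.4}]}}

```text
$.rows[0]: bad value
```

Call:
{"op": "step_arm", "data": {"rows": [{"dx": 0}, {"dx": 0}, {"dx": 0}, {"dx": 0}]}}

```text
$.rows[0]: bad value
```

Run:
```python
from h import *
o=arm.observe();print(o['t'],o['q'],o['ee_pos'],o['tcp_rot'],o['width'])
s=snap('wrist','w1.png');print(s['hand_eye'],s['fx'],s['cx'],s['cy'])
print(proj(s,[532,245,55],o),proj(s,[532,203,53],o))
```

```text
0.15 [-74.59410506  18.42921927  -4.01539465  83.15907675   1.29574455
  78.54169064  -3.25974933] [163.76848763 628.59159541 221.71169008] [[-9.67725781e-01  2.52005432e-01 -2.73062679e-04]
 [ 2.52005559e-01  9.67724690e-01 -1.45698002e-03]
 [-1.02917384e-04 -1.47877044e-03 -9.99998901e-01]] 1.0011976680615553
[[-4.13783617e-04 -9.70938418e-01 -2.39329097e-01  6.57325231e+01]
 [ 9.99999817e-01 -5.07583119e-04  3.30291679e-04  1.03680655e-01]
 [-4.42172289e-04 -2.39328916e-01  9.70938450e-01 -1.63149546e+02]
 [ 0.00000000e+00  0.00000000e+00  0.00000000e+00  1.00000000e+00]] 336.7184757876587 321.38851231801397 203.78347665678186
(np.float64(110.77377559028199), np.float64(525.3350443828664)) (np.float64(82.43745855982576), np.float64(529.4468026286302))
```

View pics/w1.png

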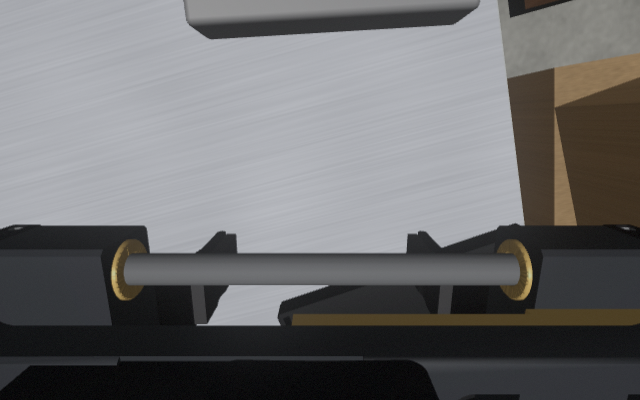

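The wrist view shows the fingers filling everything below row ~225; the free view lies on the tool's +x side. All fields seem to be required in each row.

Call:
{"op": "step_arm", "data": {"rows": [{"dx": 436, "dy": -384, "dz": 9, "wx": 0, "wy": 0, "wz": 0.23, "grip": 0.4}, {"dx": 436, "dy": -384, "dz": 9, "wx": 0, "wy": 0, "wz": 0.23, "grip": 0.4}, {"dx": 436, "dy": -384, "dz": 9, "wx": 0, "wy": 0, "wz": 0.23, "grip": 0.4}, {"dx": 436, "dy": -384, "dz": 9, "wx": 0, "wy": 0, "wz": 0.23, "grip": 0.4}, {"dx": 436, "dy": -384, "dz": 9, "wx": 0, "wy": 0, "wz": 0.23, "grip": 0.4}, {"dx": 436, "dy": -384, "dz": 9, "wx": 0, "wy": 0, "wz": 0.23, "grip": 0.4}, {"dx": 436, "dy": -384, "dz": 9, "wx": 0, "wy": 0, "wz": 0.23, "grip": 0.4}, {"dx": 436, "dy": -384, "dz": 9, "wx": 0, "wy": 0, "wz": 0.23, "grip": 0.4}, {"dx": 436, "dy": -384, "dz": 9, "wx": 0, "wy": 0, "wz": 0.23, "grip": 0.4}, {"dx": 436, "dy": -384, "dz": 9, "wx": 0, "wy": 0, "wz": 0.23, "grip": 0.4}, {"dx": 436, "dy": -384, "dz": 9, "wx": 0, "wy": 0, "wz": 0.23, "grip": 0.4}, {"dx": 436, "dy": -384, "dz": 9, "wx": 0, "wy": 0, "wz": 0.23, "grip": 0.4}]}}

```text
t: 1.2
ee_pos: [540.0, 297.1, 230.4]
tcp_rot: [[-1.0, 0.025, 0.0], [0.025, 1.0, 0.0], [-0.0, 0.0, -1.0]]
wrist_force: [-0.5, 0.9, -0.5]
width: 0.601
gripper_force: 0.0
```

Call:
{"op": "step_arm", "data": {"rows": [{"dx": 30, "dy": -27, "dz": 0, "wx": 0, "wy": 0, "wz": 0.02, "grip": 0.4}, {"dx": 30, "dy": -27, "dz": 0, "wx": 0, "wy": 0, "wz": 0.02, "grip": 0.4}, {"dx": 30, "dy": -27, "dz": 0, "wx": 0, "wy": 0, "wz": 0.02, "grip": 0.4}, {"dx": 30, "dy": -27, "dz": 0, "wx": 0, "wy": 0, "wz": 0.02, "grip": 0.4}, {"dx": 30, "dy": -27, "dz": 0, "wx": 0, "wy": 0, "wz": 0.02, "grip": 0.4}]}}

```text
t: 1.62
ee_pos: [567.7, 273.5, 230.1]
tcp_rot: [[-1.0, 0.002, -0.001], [0.002, 1.0, 0.001], [0.001, 0.001, -1.0]]
wrist_force: [-0.1, 0.8, 0.3]
width: 0.597
gripper_force: 0.0
```

```bash
python3 - <<'E'
from h import *
o=arm.observe();print(o['t'],o['q'],o['ee_pos'],o['tcp_rot'],o['width'],np.abs(o['qvel']).max())
s=snap('wrist','w2.png')
print(proj(s,[532,245,55],o),proj(s,[532,203,53],o))
E
python3 -c "
import cv2;a=cv2.imread('pics/w2.png');cv2.imwrite('pics/w2c.png',cv2.resize(a[100:230,220:420],None,fx=4,fy=4,interpolation=3))"
```

```text
1.6167 [-38.56562397  15.75708611  12.89846481  86.06537236  -3.61366533
  78.61014641  64.44611579] [567.67423277 273.4649895  230.05873878] [[-9.99996754e-01  2.33690859e-03 -1.01560310e-03]
 [ 2.33609056e-03  9.99996947e-01  8.05911277e-04]
 [ 1.01748334e-03  8.03536120e-04 -9.99999160e-01]] 0.5974722491275193 0.6105222014696973
(np.float64(292.1518789258441), np.float64(152.01790263293003)) (np.float64(250.41339077970417), np.float64(151.96199629594798))
```

View pics/w2c.png

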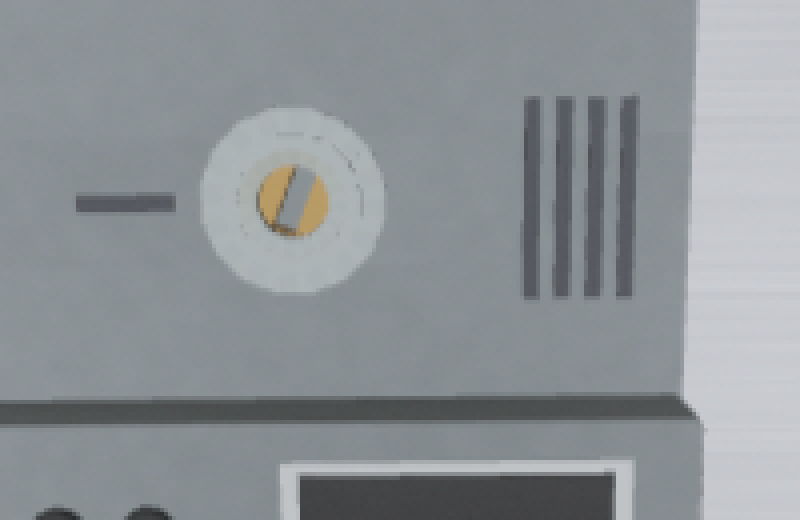

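The wrist crop shows the lock ring centred at (292,201) in the crop, the rib to its left (−y) and the keyway slanted from about (308,170) to (287,230), i.e. roughly −19°. I'll measure it by mask.

Run:
```python
from h import *
o=arm.observe();s=snap('wrist');f=s['frame'];K=8
x0,y0=277,135
c=cv2.resize(f[y0:y0+30,x0:x0+30],None,fx=K,fy=K,interpolation=cv2.INTER_CUBIC)
px=lambda u,v:((u+.5)/K-.5+x0,(v+.5)/K-.5+y0)
hsv=cv2.cvtColor(c,cv2.COLOR_RGB2HSV)
m=cv2.inRange(hsv,(8,70,60),(30,255,255))
pts=cv2.findNonZero(m);(cx,cy),r=cv2.minEnclosingCircle(pts);P=ray(s,*px(cx,cy),45,o);print('brass',P,r/K)
hull=cv2.convexHull(pts);print(cv2.fitEllipse(hull))
# ring at deck: light
g=cv2.resize(f[120:180,262:322],None,fx=4,fy=4,interpolation=3);hg=cv2.cvtColor(g,cv2.COLOR_RGB2GRAY)
print('gray ring/deck',hg[120,60],hg[120,10])
mm=(hg>(int(hg[120,60])+int(hg[120,10]))//2).astype(np.uint8);cs,_=cv2.findContours(mm,0,1);k=max(cs,key=cv2.contourArea)
(ex,ey),ax,an=cv2.fitEllipse(k);u,v=(ex+.5)/4-.5+262,(ey+.5)/4-.5+120
for z in(50,55):print('ring',z,ray(s,u,v,z,o),'dia',np.array(ax)/4/s['fx']*(cam(s,o)[1][2]-z))
# brass pieces: slot axis = separation between the 2 pieces
n,l,st,ce=cv2.connectedComponentsWithStats(m);print(st[:, 4],ce)
d=np.array([p for p in np.argwhere(m==0) if np.hypot(p[1]-cx,p[0]-cy)<r*.75],np.float32)[:,::-1]
(rx,ry),(w,h),a=cv2.minAreaRect(np.ascontiguousarray(d));print('slot',rx,ry,w,h,a)
v=cv2.fitLine(np.ascontiguousarray(d),cv2.DIST_L2,0,.01,.01).ravel()
A=ray(s,*px(v[2]-v[0]*20,v[3]-v[1]*20),45,o);B=ray(s,*px(v[2]+v[0]*20,v[3]+v[1]*20),45,o);D=B-A;print('ang',np.degrees(np.arctan(D[1]/D[0])),(A+B)/2)
# rib dark: centre
rb=cv2.cvtColor(f[140:162,232:268],cv2.COLOR_RGB2GRAY);ys,xs=np.nonzero(rb<(int(rb.min())+int(np.median(rb)))//2);R=ray(s,xs.mean()+232,ys.mean()+140,53,o);print('rib',R,len(xs))
```

```text
brass [530.66668773 244.95409726  45.        ] 8.885832786560059
((128.89938354492188, 122.3927993774414), (135.15438842773438, 141.63473510742188), 132.01336669921875)
gray ring/deck 178 141
ring 50 [530.11730299 245.19959366  50.        ] dia [46.67221368 47.50684436]
ring 55 [529.70845845 245.61674706  55.        ] dia [45.99260368 46.81508102]
[48465  9135] [[118.30700506 118.51624884]
 [125.82933771 124.71921182]]
slot 132.81716918945312 123.10153198242188 48.54173278808594 106.3835220336914 20.353227615356445
ang -21.804153468419763 [530.80865602 245.32755654  45.        ]
rib [530.60855913 203.54330877  53.        ] 98
```

Call:
{"op": "step_arm", "data": {"rows": [{"dx": 90, "dy": -437, "dz": 0, "wx": 0, "wy": 0, "wz": -0.08, "grip": 0.4}, {"dx": 90, "dy": -437, "dz": 0, "wx": 0, "wy": 0, "wz": -0.08, "grip": 0.4}, {"dx": 90, "dy": -437, "dz": 0, "wx": 0, "wy": 0, "wz": -0.08, "grip": 0.4}, {"dx": 90, "dy": -437, "dz": 0, "wx": 0, "wy": 0, "wz": -0.08, "grip": 0.4}, {"dx": 90, "dy": -437, "dz": 0, "wx": 0, "wy": 0, "wz": -0.08, "grip": 0.4}, {"dx": 90, "dy": -437, "dz": 0, "wx": 0, "wy": 0, "wz": -0.08, "grip": 0.4}, {"dx": 90, "dy": -437, "dz": 0, "wx": 0, "wy": 0, "wz": -0.08, "grip": 0.4}, {"dx": 90, "dy": -437, "dz": 0, "wx": 0, "wy": 0, "wz": -0.08, "grip": 0.4}, {"dx": 90, "dy": -437, "dz": 0, "wx": 0, "wy": 0, "wz": -0.08, "grip": 0.4}, {"dx": 90, "dy": -437, "dz": 0, "wx": 0, "wy": 0, "wz": -0.08, "grip": 0.4}, {"dx": 90, "dy": -437, "dz": 0, "wx": 0, "wy": 0, "wz": -0.08, "grip": 0.4}, {"dx": 90, "dy": -437, "dz": 0, "wx": 0, "wy": 0, "wz": -0.08, "grip": 0.4}]}}

```text
t: 2.72
ee_pos: [657.8, -174.1, 230.3]
tcp_rot: [[-0.996, 0.094, -0.0], [0.094, 0.996, -0.006], [-0.0, -0.006, -1.0]]
wrist_force: [-1.5, -0.2, -0.0]
width: 0.601
gripper_force: 0.0
```

Call:
{"op": "step_arm", "data": {"rows": [{"dx": 0, "dy": 0, "dz": 0, "wx": 0, "wy": 0, "wz": 0, "grip": 0.4}, {"dx": 0, "dy": 0, "dz": 0, "wx": 0, "wy": 0, "wz": 0, "grip": 0.4}, {"dx": 0, "dy": 0, "dz": 0, "wx": 0, "wy": 0, "wz": 0, "grip": 0.4}]}}

```text
t: 2.97
ee_pos: [659.3, -162.1, 230.3]
tcp_rot: [[-0.997, 0.081, 0.0], [0.081, 0.997, 0.002], [0.0, 0.002, -1.0]]
wrist_force: [0.3, 1.3, -0.6]
width: 0.598
gripper_force: 0.0
```

Run:
```python
from h import *
o=arm.observe();print(o['t'],o['q'],o['ee_pos'],o['tcp_rot'],o['width'])
s=snap('wrist','w3.png')
u,v=proj(s,[590.7,-167,100],o);print(u,v)
a=cv2.imread('pics/w3.png');x0=int(u)-70;y0=max(0,int(v)-50);print(x0,y0)
cv2.imwrite('pics/w3c.png',cv2.resize(a[y0:y0+100,x0:x0+133],None,fx=6,fy=6,interpolation=3))
```

```text
2.9667 [ -7.71691248  22.91666822  26.48567967  78.75955842 -10.23406869
  80.6857512  103.97772115] [ 659.33156722 -162.14405251  230.25700665] [[-9.96728853e-01  8.08182034e-02  1.07026688e-04]
 [ 8.08182671e-02  9.96727337e-01  1.73896284e-03]
 [ 3.38634271e-05  1.74192415e-03 -9.99998482e-01]] 0.5979106496998782
308.37397637382327 117.94819483674395
238 67
```

View pics/w3c.png

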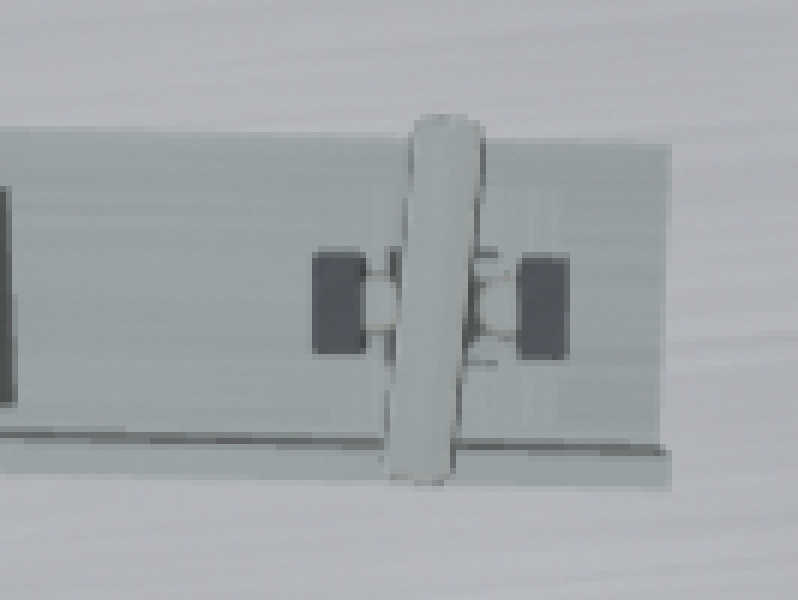

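The T-bar's top face runs from about (450,118) to (420,480) in the crop, tilted ~4.7° to the tool; the rail is clearly visible with the ball plungers either side.

Run:
```python
from h import *
o=arm.observe();s=snap('wrist')
p=lambda u,v:ray(s,238+u/6-.5,67+v/6-.5,100,o)
A=p(450,116);B=p(420,482);D=A-B
print(A,B,np.linalg.norm(D),(A+B)/2,np.degrees(np.arctan(D[1]/D[0])),np.linalg.norm(p(415,150)-p(482,150)))
print(o['ee_pos'])
# per-edge using gradient
g=cv2.cvtColor(s['frame'],cv2.COLOR_RGB2GRAY)
```

```text
[ 565.38840157 -161.43490813  100.        ] [ 614.68713122 -170.09159297  100.        ] 50.05300129236761 [ 590.03776639 -165.76325055  100.        ] -9.959404031141219 9.262553478167352
[ 659.33446545 -162.26261657  230.37362557]
```

Call:
{"op": "step_arm", "data": {"rows": [{"dx": -35, "dy": -2, "dz": -20, "wx": 0, "wy": 0, "wz": -0.085, "grip": 0.4}, {"dx": -69, "dy": -4, "dz": -40, "wx": 0, "wy": 0, "wz": -0.085, "grip": 0.4}, {"dx": -69, "dy": -4, "dz": -70, "wx": 0, "wy": 0, "wz": -0.085, "grip": 0.4}, {"dx": -69, "dy": -4, "dz": -100, "wx": 0, "wy": 0, "wz": -0.085, "grip": 0.4}, {"dx": -69, "dy": -4, "dz": -105, "wx": 0, "wy": 0, "wz": -0.085, "grip": 0.4}, {"dx": -69, "dy": -4, "dz": -105, "wx": 0, "wy": 0, "wz": -0.085, "grip": 0.4}, {"dx": -69, "dy": -4, "dz": -105, "wx": 0, "wy": 0, "wz": -0.085, "grip": 0.4}]}}

```text
t: 3.65
ee_pos: [590.9, -168.7, 126.6]
tcp_rot: [[-0.986, 0.168, 0.001], [0.168, 0.986, -0.0], [-0.001, -0.0, -1.0]]
wrist_force: [0.2, 0.2, 0.4]
width: 0.599
gripper_force: 0.0
```

Call:
{"op": "step_arm", "data": {"rows": [{"dx": -0.5, "dy": 2.5, "dz": -20, "wx": 0, "wy": 0, "wz": 0.003, "grip": 0.4}, {"dx": -0.5, "dy": 2.5, "dz": -40, "wx": 0, "wy": 0, "wz": 0.003, "grip": 0.4}, {"dx": -0.5, "dy": 2.5, "dz": -55, "wx": 0, "wy": 0, "wz": 0.003, "grip": 0.4}, {"dx": -0.5, "dy": 2.5, "dz": -55, "wx": 0, "wy": 0, "wz": 0.003, "grip": 0.4}, {"dx": -0.5, "dy": 2.5, "dz": -55, "wx": 0, "wy": 0, "wz": 0.003, "grip": 0.4}, {"dx": -0.5, "dy": 2.5, "dz": -55, "wx": 0, "wy": 0, "wz": 0.003, "grip": 0.4}]}}

```text
t: 4.15
ee_pos: [591.2, -167.2, 72.6]
tcp_rot: [[-0.986, 0.166, 0.003], [0.166, 0.986, -0.001], [-0.004, -0.0, -1.0]]
wrist_force: [1.1, -0.1, 1.3]
width: 0.598
gripper_force: 0.0
```

Call:
{"op": "step_arm", "data": {"force": 40, "rows": [{"dx": 0, "dy": 0, "dz": 0, "wx": 0, "wy": 0, "wz": 0, "grip": 0.7}, {"dx": 0, "dy": 0, "dz": 0, "wx": 0, "wy": 0, "wz": 0, "grip": 0.8}, {"dx": 0, "dy": 0, "dz": 0, "wx": 0, "wy": 0, "wz": 0, "grip": 0.85}, {"dx": 0, "dy": 0, "dz": 0, "wx": 0, "wy": 0, "wz": 0, "grip": 1}, {"dx": 0, "dy": 0, "dz": 0, "wx": 0, "wy": 0, "wz": 0, "grip": 1}, {"dx": 0, "dy": 0, "dz": 0, "wx": 0, "wy": 0, "wz": 0, "grip": 1}, {"dx": 0, "dy": 0, "dz": 0, "wx": 0, "wy": 0, "wz": 0, "grip": 1}, {"dx": 0, "dy": 0, "dz": 0, "wx": 0, "wy": 0, "wz": 0, "grip": 1}]}}

```text
t: 4.82
ee_pos: [589.3, -166.7, 70.3]
tcp_rot: [[-0.986, 0.166, -0.0], [0.166, 0.986, 0.0], [0.0, 0.0, -1.0]]
wrist_force: [-0.2, 0.3, -0.2]
width: 0.114
gripper_force: 40.0
```

Call:
{"op": "step_arm", "data": {"rows": [{"dx": 0, "dy": 0, "dz": 3, "wx": 0, "wy": 0, "wz": 0, "grip": 1}, {"dx": 0, "dy": 0, "dz": 6, "wx": 0, "wy": 0, "wz": 0, "grip": 1}, {"dx": 0, "dy": 0, "dz": 10, "wx": 0, "wy": 0, "wz": 0, "grip": 1}, {"dx": 0, "dy": 0, "dz": 14, "wx": 0, "wy": 0, "wz": 0, "grip": 1}, {"dx": 0, "dy": 0, "dz": 20, "wx": 0, "wy": 0, "wz": 0, "grip": 1}, {"dx": 0, "dy": 0, "dz": 32, "wx": 0, "wy": 0, "wz": 0, "grip": 1}, {"dx": 0, "dy": 0, "dz": 46, "wx": 0, "wy": 0, "wz": 0, "grip": 1}, {"dx": 0, "dy": 0, "dz": 62, "wx": 0, "wy": 0, "wz": 0, "grip": 1}, {"dx": 0, "dy": 0, "dz": 80, "wx": 0, "wy": 0, "wz": 0, "grip": 1}, {"dx": 0, "dy": 0, "dz": 94, "wx": 0, "wy": 0, "wz": 0, "grip": 1}, {"dx": 0, "dy": 0, "dz": 94, "wx": 0, "wy": 0, "wz": 0, "grip": 1}, {"dx": 0, "dy": 0, "dz": 94, "wx": 0, "wy": 0, "wz": 0, "grip": 1}]}}

```text
t: 5.82
ee_pos: [590.5, -166.8, 166.3]
tcp_rot: [[-0.986, 0.166, 0.004], [0.166, 0.986, 0.0], [-0.004, 0.001, -1.0]]
wrist_force: [-0.3, 1.0, -1.4]
width: 0.109
gripper_force: 40.0
```

Call:
{"op": "step_arm", "data": {"rows": [{"dx": 0, "dy": 0, "dz": 30, "wx": 0, "wy": 0, "wz": 0, "grip": 1}, {"dx": -60, "dy": 412, "dz": 35, "wx": 0, "wy": 0, "wz": -0.19, "grip": 1}, {"dx": -60, "dy": 412, "dz": 35, "wx": 0, "wy": 0, "wz": -0.19, "grip": 1}, {"dx": -60, "dy": 412, "dz": 35, "wx": 0, "wy": 0, "wz": -0.19, "grip": 1}, {"dx": -60, "dy": 412, "dz": 35, "wx": 0, "wy": 0, "wz": -0.19, "grip": 1}, {"dx": -60, "dy": 412, "dz": 35, "wx": 0, "wy": 0, "wz": -0.19, "grip": 1}, {"dx": -60, "dy": 412, "dz": 35, "wx": 0, "wy": 0, "wz": -0.19, "grip": 1}, {"dx": -60, "dy": 412, "dz": 35, "wx": 0, "wy": 0, "wz": -0.19, "grip": 1}, {"dx": -60, "dy": 412, "dz": 35, "wx": 0, "wy": 0, "wz": -0.19, "grip": 1}, {"dx": -60, "dy": 412, "dz": 35, "wx": 0, "wy": 0, "wz": -0.19, "grip": 1}, {"dx": -60, "dy": 412, "dz": 35, "wx": 0, "wy": 0, "wz": -0.19, "grip": 1}, {"dx": -60, "dy": 412, "dz": 35, "wx": 0, "wy": 0, "wz": -0.19, "grip": 1}]}}

```text
t: 6.82
ee_pos: [525.1, 256.5, 198.1]
tcp_rot: [[-0.941, 0.337, -0.003], [0.337, 0.941, 0.005], [0.005, 0.004, -1.0]]
wrist_force: [-2.0, 2.0, -2.0]
width: 0.113
gripper_force: 40.0
```

Call:
{"op": "step_arm", "data": {"rows": [{"dx": 0, "dy": 0, "dz": 0, "wx": 0, "wy": 0, "wz": 0, "grip": 1}, {"dx": 0, "dy": 0, "dz": 0, "wx": 0, "wy": 0, "wz": 0, "grip": 1}, {"dx": 0, "dy": 0, "dz": 0, "wx": 0, "wy": 0, "wz": 0, "grip": 1}]}}

```text
t: 7.07
ee_pos: [529.7, 243.3, 198.7]
tcp_rot: [[-0.936, 0.351, -0.001], [0.351, 0.936, -0.001], [0.0, -0.001, -1.0]]
wrist_force: [-0.2, -0.8, -2.2]
width: 0.113
gripper_force: 40.0
```

Call:
{"op": "step_arm", "data": {"rows": [{"dx": 0.5, "dy": 2, "dz": -35, "wx": 0, "wy": 0, "wz": 0, "grip": 1}, {"dx": 0.5, "dy": 2, "dz": -69, "wx": 0, "wy": 0, "wz": 0, "grip": 1}, {"dx": 0.5, "dy": 2, "dz": -69, "wx": 0, "wy": 0, "wz": 0, "grip": 1}, {"dx": 0.5, "dy": 2, "dz": -69, "wx": 0, "wy": 0, "wz": 0, "grip": 1}, {"dx": 0.5, "dy": 2, "dz": -69, "wx": 0, "wy": 0, "wz": 0, "grip": 1}]}}

```text
t: 7.48
ee_pos: [531.2, 246.4, 132.0]
tcp_rot: [[-0.936, 0.351, 0.002], [0.351, 0.936, 0.001], [-0.001, 0.001, -1.0]]
wrist_force: [-0.3, 0.3, -0.4]
width: 0.108
gripper_force: 40.0
```

Run:
```python
from h import *
o=arm.observe();print(o['ee_pos'])
s=snap('scene','sc2.png')
e=o['ee_pos'];f=e+[0,0,-64.3]
print([proj(s,p) for p in (f,f+[0,0,23],e,[530.3,245.3,55])])
a=cv2.imread('pics/sc2.png');cv2.imwrite('pics/sc2c.png',cv2.resize(a[260:380,320:470],None,fx=5,fy=5,interpolation=3))
```

```text
[531.15133895 246.41365492 131.96454752]
[(np.float64(399.0661743253472), np.float64(332.71606177055673)), (np.float64(400.8101686677557), np.float64(323.2552207206513)), (np.float64(404.14651496176793), np.float64(305.1561700485605)), (np.float64(398.18406574779374), np.float64(336.9883635751362))]
```

View pics/sc2c.png

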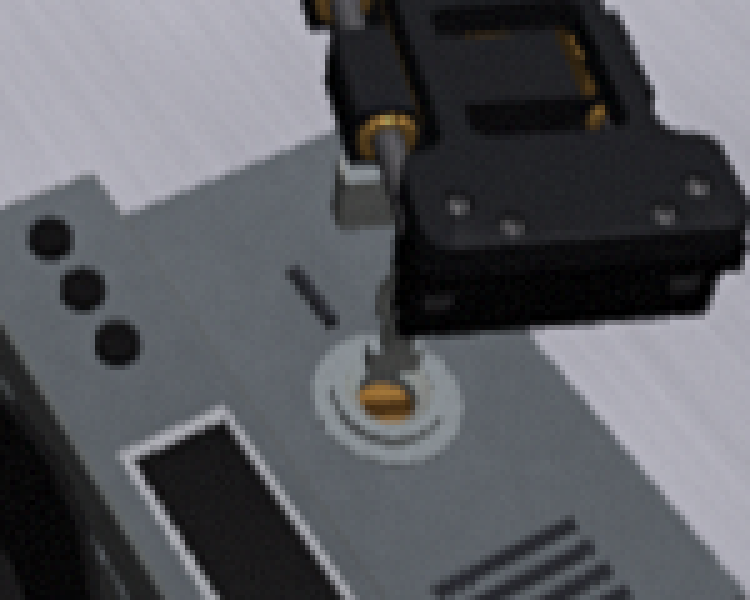

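Call:
{"op": "step_arm", "data": {"rows": [{"dx": 0, "dy": 0, "dz": -4, "wx": 0, "wy": 0, "wz": 0, "grip": 1}, {"dx": 0, "dy": 0, "dz": -8, "wx": 0, "wy": 0, "wz": 0, "grip": 1}, {"dx": 0, "dy": 0, "dz": -11, "wx": 0, "wy": 0, "wz": 0, "grip": 1}, {"dx": 0, "dy": 0, "dz": -14, "wx": 0, "wy": 0, "wz": 0, "grip": 1}, {"dx": 0, "dy": 0, "dz": -16, "wx": 0, "wy": 0, "wz": 0, "grip": 1}, {"dx": 0, "dy": 0, "dz": -16, "wx": 0, "wy": 0, "wz": 0, "grip": 1}, {"dx": 0, "dy": 0, "dz": -16, "wx": 0, "wy": 0, "wz": 0, "grip": 1}]}}

```text
t: 8.12
ee_pos: [529.8, 247.2, 114.2]
tcp_rot: [[-0.937, 0.349, -0.0], [0.349, 0.937, -0.0], [0.0, -0.0, -1.0]]
wrist_force: [1.5, -0.5, -1.2]
width: 0.114
gripper_force: 40.0
```

Call:
{"op": "step_arm", "data": {"rows": [{"dx": 0, "dy": -0.7, "dz": -1, "wx": 0, "wy": 0, "wz": 0, "grip": 1}, {"dx": 0, "dy": -0.7, "dz": -2, "wx": 0, "wy": 0, "wz": 0, "grip": 1}, {"dx": 0, "dy": -0.7, "dz": -3, "wx": 0, "wy": 0, "wz": 0, "grip": 1}, {"dx": 0, "dy": -0.7, "dz": -4, "wx": 0, "wy": 0, "wz": 0, "grip": 1}, {"dx": 0, "dy": -0.7, "dz": -5, "wx": 0, "wy": 0, "wz": 0, "grip": 1}, {"dx": 0, "dy": -0.7, "dz": -6, "wx": 0, "wy": 0, "wz": 0, "grip": 1}, {"dx": 0, "dy": -0.7, "dz": -6, "wx": 0, "wy": 0, "wz": 0, "grip": 1}]}}

```text
t: 8.7
ee_pos: [529.8, 246.2, 108.1]
tcp_rot: [[-0.937, 0.349, -0.0], [0.349, 0.937, -0.001], [0.0, -0.001, -1.0]]
wrist_force: [-0.5, -0.7, -1.6]
width: 0.111
gripper_force: 40.0
```

Call:
{"op": "step_arm", "data": {"rows": [{"dx": 0, "dy": 0, "dz": -1, "wx": 0, "wy": 0, "wz": 0, "grip": 1}, {"dx": 0, "dy": 0, "dz": -2, "wx": 0, "wy": 0, "wz": 0, "grip": 1}, {"dx": 0, "dy": 0, "dz": -3, "wx": 0, "wy": 0, "wz": 0, "grip": 1}, {"dx": 0, "dy": 0, "dz": -3, "wx": 0, "wy": 0, "wz": 0, "grip": 1}]}}

```text
t: 9.03
ee_pos: [529.7, 246.2, 104.9]
tcp_rot: [[-0.937, 0.349, -0.0], [0.349, 0.937, -0.001], [0.0, -0.001, -1.0]]
wrist_force: [0.2, -1.3, -1.7]
width: 0.114
gripper_force: 40.0
```

Call:
{"op": "step_arm", "data": {"rows": [{"dx": 0, "dy": 0, "dz": -1, "wx": 0, "wy": 0, "wz": 0, "grip": 1}, {"dx": 0, "dy": 0, "dz": -2, "wx": 0, "wy": 0, "wz": 0, "grip": 1}, {"dx": 0, "dy": 0, "dz": -3, "wx": 0, "wy": 0, "wz": 0, "grip": 1}, {"dx": 0, "dy": 0, "dz": -4, "wx": 0, "wy": 0, "wz": 0, "grip": 1}, {"dx": 0, "dy": 0, "dz": -5, "wx": 0, "wy": 0, "wz": 0, "grip": 1}, {"dx": 0, "dy": 0, "dz": -5, "wx": 0, "wy": 0, "wz": 0, "grip": 1}, {"dx": 0, "dy": 0, "dz": -5, "wx": 0, "wy": 0, "wz": 0, "grip": 1}]}}

```text
t: 9.62
ee_pos: [529.8, 246.3, 100.1]
tcp_rot: [[-0.937, 0.349, -0.0], [0.349, 0.937, -0.0], [0.0, -0.0, -1.0]]
wrist_force: [-1.2, -2.1, -2.6]
width: 0.105
gripper_force: 40.0
```

Call:
{"op": "step_arm", "data": {"rows": [{"dx": -0.2, "dy": -0.6, "dz": -1, "wx": 0, "wy": 0, "wz": 0, "grip": 1}, {"dx": -0.2, "dy": -0.6, "dz": -2, "wx": 0, "wy": 0, "wz": 0, "grip": 1}, {"dx": -0.2, "dy": -0.6, "dz": -3, "wx": 0, "wy": 0, "wz": 0, "grip": 1}, {"dx": -0.2, "dy": -0.6, "dz": -4, "wx": 0, "wy": 0, "wz": 0, "grip": 1}, {"dx": -0.2, "dy": -0.6, "dz": -4.5, "wx": 0, "wy": 0, "wz": 0, "grip": 1}, {"dx": -0.2, "dy": -0.6, "dz": -4.5, "wx": 0, "wy": 0, "wz": 0, "grip": 1}, {"dx": -0.2, "dy": -0.6, "dz": -4.5, "wx": 0, "wy": 0, "wz": 0, "grip": 1}]}}

```text
t: 10.2
ee_pos: [530.1, 246.2, 97.1]
tcp_rot: [[-0.937, 0.349, 0.001], [0.349, 0.937, 0.001], [-0.001, 0.001, -1.0]]
wrist_force: [-2.4, -2.2, 5.5]
width: 0.108
gripper_force: 40.1
```

Call:
{"op": "step_arm", "data": {"rows": [{"dx": 0, "dy": 0, "dz": -1, "wx": 0, "wy": 0, "wz": 0, "grip": 1}, {"dx": 0, "dy": 0, "dz": -1, "wx": 0, "wy": 0, "wz": 0, "grip": 1}, {"dx": 0, "dy": 0, "dz": -1, "wx": 0, "wy": 0, "wz": 0, "grip": 1}]}}

```text
t: 10.45
ee_pos: [530.3, 246.3, 96.9]
tcp_rot: [[-0.937, 0.349, 0.001], [0.349, 0.937, 0.001], [-0.001, 0.002, -1.0]]
wrist_force: [-3.4, -2.8, 9.1]
width: 0.114
gripper_force: 40.1
```

Call:
{"op": "step_arm", "data": {"force": 60, "rows": [{"dx": -0.3, "dy": -0.4, "dz": 0.5, "wx": 0, "wy": 0, "wz": -0.05, "grip": 1}, {"dx": -0.3, "dy": -0.4, "dz": 0.5, "wx": 0, "wy": 0, "wz": -0.1, "grip": 1}, {"dx": -0.3, "dy": -0.4, "dz": 0.5, "wx": 0, "wy": 0, "wz": -0.15, "grip": 1}, {"dx": -0.3, "dy": -0.4, "dz": 0.5, "wx": 0, "wy": 0, "wz": -0.2, "grip": 1}, {"dx": -0.3, "dy": -0.4, "dz": 0.5, "wx": 0, "wy": 0, "wz": -0.25, "grip": 1}, {"dx": -0.3, "dy": -0.4, "dz": 0.5, "wx": 0, "wy": 0, "wz": -0.3, "grip": 1}, {"dx": -0.3, "dy": -0.4, "dz": 0.5, "wx": 0, "wy": 0, "wz": -0.3, "grip": 1}]}}

```text
t: 11.03
ee_pos: [530.0, 246.2, 97.0]
tcp_rot: [[-0.791, 0.612, 0.002], [0.612, 0.791, 0.001], [-0.0, 0.002, -1.0]]
wrist_force: [-2.3, -1.9, 6.3]
width: 0.11
gripper_force: 60.1
```

```bash
python3 -c "
from h import *
o=arm.observe();print(o['torque'],o['wrist_force'],o['ee_pos'],o['q'])"
```

```text
[-0.6868034   0.64086705  0.18790405] [-2.33246362 -1.88401802  6.30005485] [529.96097698 246.22811398  97.0103866 ] [-40.81377521  15.86025321  15.46856516 101.96912088  -4.73865891
  62.68408416  28.56093481]
```

Call:
{"op": "step_arm", "data": {"rows": [{"dx": 0, "dy": 0, "dz": 0, "wx": 0, "wy": 0, "wz": -0.08, "grip": 1}, {"dx": 0, "dy": 0, "dz": 0, "wx": 0, "wy": 0, "wz": -0.16, "grip": 1}, {"dx": 0, "dy": 0, "dz": 0, "wx": 0, "wy": 0, "wz": -0.24, "grip": 1}, {"dx": 0, "dy": 0, "dz": 0, "wx": 0, "wy": 0, "wz": -0.32, "grip": 1}, {"dx": 0, "dy": 0, "dz": 0, "wx": 0, "wy": 0, "wz": -0.4, "grip": 1}, {"dx": 0, "dy": 0, "dz": 0, "wx": 0, "wy": 0, "wz": -0.48, "grip": 1}, {"dx": 0, "dy": 0, "dz": 0, "wx": 0, "wy": 0, "wz": -0.56, "grip": 1}, {"dx": 0, "dy": 0, "dz": 0, "wx": 0, "wy": 0, "wz": -0.64, "grip": 1}, {"dx": 0, "dy": 0, "dz": 0, "wx": 0, "wy": 0, "wz": -0.72, "grip": 1}, {"dx": 0, "dy": 0, "dz": 0, "wx": 0, "wy": 0, "wz": -0.8, "grip": 1}, {"dx": 0, "dy": 0, "dz": 0, "wx": 0, "wy": 0, "wz": -0.86, "grip": 1}, {"dx": 0, "dy": 0, "dz": 0, "wx": 0, "wy": 0, "wz": -0.86, "grip": 1}]}}

```text
t: 12.03
ee_pos: [530.8, 246.8, 97.0]
tcp_rot: [[-0.053, 0.999, 0.004], [0.999, 0.053, 0.002], [0.002, 0.004, -1.0]]
wrist_force: [0.4, 0.3, 5.3]
width: 0.108
gripper_force: 60.0
```

```bash
python3 -c "
from h import *
o=arm.observe();print(o['torque'],o['wrist_force'],o['ee_pos'],o['q'][6])"
```

```text
[-0.3150975   0.11172152  0.17247147] [0.4219594  0.33106998 5.27776387] [530.81694987 246.84985789  97.02896103] -18.967085078694335
```

Call:
{"op": "step_arm", "data": {"rows": [{"dx": 0, "dy": 0, "dz": 0, "wx": 0, "wy": 0, "wz": -0.03, "grip": 1}, {"dx": 0, "dy": 0, "dz": 0, "wx": 0, "wy": 0, "wz": -0.06, "grip": 1}, {"dx": 0, "dy": 0, "dz": 0, "wx": 0, "wy": 0, "wz": -0.09, "grip": 1}, {"dx": 0, "dy": 0, "dz": 0, "wx": 0, "wy": 0, "wz": -0.12, "grip": 1}, {"dx": 0, "dy": 0, "dz": 0, "wx": 0, "wy": 0, "wz": -0.12, "grip": 1}, {"dx": 0, "dy": 0, "dz": 0, "wx": 0, "wy": 0, "wz": -0.12, "grip": 1}]}}

```text
t: 12.53
ee_pos: [531.0, 246.8, 97.1]
tcp_rot: [[0.064, 0.998, 0.004], [0.998, -0.064, 0.002], [0.003, 0.004, -1.0]]
wrist_force: [-1.3, -1.1, 5.0]
width: 0.111
gripper_force: 60.0
```

```bash
python3 -c "
from h import *
o=arm.observe();print(o['torque'],o['wrist_force'],o['ee_pos'],o['q'][6])"
```

```text
[-0.30961691  0.03749685  0.15235664] [-1.25178925 -1.06315533  5.02741578] [530.9862951  246.84392334  97.06648919] -25.431233574107942
```

Call:
{"op": "step_arm", "data": {"rows": [{"dx": 0, "dy": 0, "dz": 0, "wx": 0, "wy": 0, "wz": -0.03, "grip": 1}, {"dx": 0, "dy": 0, "dz": 0, "wx": 0, "wy": 0, "wz": -0.03, "grip": 1}, {"dx": 0, "dy": 0, "dz": 0, "wx": 0, "wy": 0, "wz": -0.03, "grip": 1}]}}

```text
t: 12.78
ee_pos: [531.0, 246.8, 97.0]
tcp_rot: [[0.094, 0.996, 0.004], [0.996, -0.094, 0.002], [0.003, 0.004, -1.0]]
wrist_force: [-0.2, 0.2, 5.0]
width: 0.108
gripper_force: 60.0
```

```bash
python3 -c "
from h import *
o=arm.observe();print(o['torque'],o['wrist_force'],o['ee_pos'],o['q'][6])"
```

```text
[-0.30910092 -0.01173097  0.12983855] [-0.17021581  0.22558915  5.02276378] [531.02633612 246.83286989  97.04551866] -27.080878956808288
```

Call:
{"op": "step_arm", "data": {"rows": [{"dx": 0, "dy": 0, "dz": 0, "wx": 0, "wy": 0, "wz": 0, "grip": 0.8}, {"dx": 0, "dy": 0, "dz": 0, "wx": 0, "wy": 0, "wz": 0, "grip": 0.6}, {"dx": 0, "dy": 0, "dz": 0, "wx": 0, "wy": 0, "wz": 0, "grip": 0.5}, {"dx": 0, "dy": 0, "dz": 0, "wx": 0, "wy": 0, "wz": 0, "grip": 0.5}, {"dx": 0, "dy": 0, "dz": 0, "wx": 0, "wy": 0, "wz": 0, "grip": 0.5}, {"dx": 0, "dy": 0, "dz": 20, "wx": 0, "wy": 0, "wz": 0, "grip": 0.5}, {"dx": 0, "dy": 0, "dz": 50, "wx": 0, "wy": 0, "wz": 0, "grip": 0.5}, {"dx": 0, "dy": 0, "dz": 90, "wx": 0, "wy": 0, "wz": 0, "grip": 0.5}, {"dx": 0, "dy": 0, "dz": 130, "wx": 0, "wy": 0, "wz": 0, "grip": 0.5}, {"dx": 0, "dy": -65, "dz": 130, "wx": 0, "wy": 0, "wz": 0, "grip": 0.5}, {"dx": 0, "dy": -65, "dz": 130, "wx": 0, "wy": 0, "wz": 0, "grip": 0.5}, {"dx": 0, "dy": -65, "dz": 130, "wx": 0, "wy": 0, "wz": 0, "grip": 0.5}]}}

```text
t: 13.78
ee_pos: [530.8, 173.7, 226.7]
tcp_rot: [[0.104, 0.995, 0.002], [0.995, -0.104, -0.002], [-0.002, 0.002, -1.0]]
wrist_force: [1.2, -1.4, 0.4]
width: 0.503
gripper_force: 0.0
```

Call:
{"op": "step_arm", "data": {"rows": [{"dx": 0, "dy": 0, "dz": 0, "wx": 0, "wy": 0, "wz": 0, "grip": 0.5}, {"dx": 0, "dy": 0, "dz": 0, "wx": 0, "wy": 0, "wz": 0, "grip": 0.5}, {"dx": 0, "dy": 0, "dz": 0, "wx": 0, "wy": 0, "wz": 0, "grip": 0.5}]}}

```text
t: 14.03
ee_pos: [528.9, 182.1, 224.8]
tcp_rot: [[0.094, 0.996, -0.001], [0.996, -0.094, 0.0], [0.0, -0.001, -1.0]]
wrist_force: [0.1, -0.3, 0.2]
width: 0.501
gripper_force: 0.0
```

Run:
```python
from h import *
o=arm.observe();print(o['t'],o['ee_pos'],o['tcp_rot'][:,0],o['wrist_force'])
s=snap('wrist','w4.png');z=snap('scene','sc4.png')
u,v=proj(s,[530.3,245.3,126],o);print(u,v)
a=cv2.imread('pics/w4.png');x0=int(u)-50;y0=max(0,int(v)-50);print(x0,y0)
A=cv2.resize(a[y0:y0+100,x0:x0+100],None,fx=4,fy=4,interpolation=3)
b=cv2.imread('pics/sc4.png');B=cv2.resize(b[260:360,350:450],None,fx=4,fy=4,interpolation=3)
cv2.imwrite('pics/fin.png',np.hstack([A,B]))
```

```text
14.0333 [528.89041889 182.05028194 224.77528293] [9.37933680e-02 9.95591685e-01 3.08560585e-05] [ 0.12567534 -0.30274393  0.18836812]
316.4721835128215 123.78821306951777
266 73
```

View pics/fin.png

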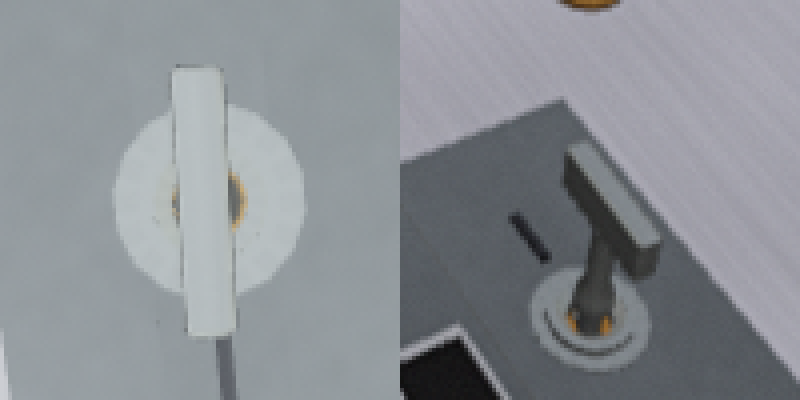

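The left view shows the T-bar (197,67)→(211,333) in line with the rib; the right one shows the key upright in the switch. I check its height and angle from both views.

Run:
```python
from h import *
o=arm.observe();s=snap('wrist');z=snap('scene')
for h in(122,126,130,134):
    p=lambda u,v:ray(s,266+u/4-.5,73+v/4-.5,h,o)
    A=p(197,67);B=p(211,333);D=A-B
    q=lambda u,v:ray(z,350+u/4-.5,260+v/4-.5,h)
    a=q(178,148);b=q(247,242);d=a-b
    print(h,(A+B)/2,np.linalg.norm(D),np.degrees(np.arctan2(D[1],D[0])),'scene',(a+b)/2,np.linalg.norm(d),np.degrees(np.arctan2(d[1],d[0])))
```

```text
122 [530.3965307  245.48747238 122.        ] 49.7189469698079 87.50350460292806 scene [530.53744899 243.19373742 122.        ] 46.430450294553864 -92.7547401752773
126 [530.46269041 245.5131803  126.        ] 48.97106900662413 87.50350460292809 scene [532.85022141 245.68448795 126.        ] 46.040972528082484 -92.75474017527739
130 [530.52885013 245.53888823 130.        ] 48.22319104344044 87.50350460292799 scene [535.16299384 248.17523848 130.        ] 45.65149476161099 -92.75474017527733
134 [530.59500985 245.56459615 134.        ] 47.475313080256626 87.50350460292815 scene [537.47576626 250.66598901 134.        ] 45.262016995139554 -92.75474017527728
```

```bash
python3 -c "
from h import *
print(arm.hand_in())"
```

```text
the job is handed in; nothing more can be done
None
```

The job is handed in; the hand-in returned no verdict. By my last camera check the key stands fully home in the switch at ON, with its T-bar about 2.5° from the lock's y axis. I didn't touch the pin, pan or spool, and the arm is clear.

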